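# Stroke the parts tray's flaps shut

### The job

The four metal flaps of the wooden parts tray have been left standing up. Run your fingertips lightly along the row, from the end that the flaps lean away from, folding them down flat one after the other as you go, until all four lie shut. Do not shift, lift or press hard on the tray, leave everything round it where it stands, and finish clear of it all.

Things in the scene. Friction and masses are not known exactly. Their poses are not given: they have to be found in the camera images.
- tray: Loose wooden parts tray (0.75 kg before variation) on rubber feet, 212 (x) x 68 (y) x 36 mm high, four compartments in a row along its x axis. Origin at the centre of its underside, z up. Its +x axis runs along the row from flap 1 to flap 4, and is the way every flap folds down. It may stand at any yaw.
- row_start (a point): Point on the tray's centre line at the hinge line of flap 1, at the height of the upper faces of the shut flaps (38.5 mm above the bench); on the tray's body at x = -100 mm. The hinge lines of flaps 2, 3, 4 lie 50, 100, 150 mm farther along the tray's +x.
- row_end (a point): Point on the tray's centre line at the free edge of flap 4 when shut, same height (38.5 mm above the bench); at x = +92 mm on the tray. A fingertip that passes along the tray's +x just above this height folds each flap down with 1 to 3 N; pushed the other way a flap only stands up against its stop.
- flap1 (a joint): Angle of flap 1, rad: 0 = shut flat, 1.5 = upright; starts between 0.85 and 1.4. Plain metal flap 42 mm long (hinge to free edge) x 58 mm wide x 2.5 mm thick, hinged across the tray at x = -100 mm, its free edge towards the tray's +x. A light friction hinge (about 0.004 N m) lets it stay at any angle, with no spring.
- flap2 (a joint): Angle of flap 2, rad: 0 = shut flat, 1.5 = upright; starts between 0.85 and 1.4. Plain metal flap 42 mm long (hinge to free edge) x 58 mm wide x 2.5 mm thick, hinged across the tray at x = -50 mm, its free edge towards the tray's +x. A light friction hinge (about 0.004 N m) lets it stay at any angle, with no spring.
- flap3 (a joint): Angle of flap 3, rad: 0 = shut flat, 1.5 = upright; starts between 0.85 and 1.4. Plain metal flap 42 mm long (hinge to free edge) x 58 mm wide x 2.5 mm thick, hinged across the tray at x = 0 mm, its free edge towards the tray's +x. A light friction hinge (about 0.004 N m) lets it stay at any angle, with no spring.
- flap4 (a joint): Angle of flap 4, rad: 0 = shut flat, 1.5 = upright; starts between 0.85 and 1.4. Plain metal flap 42 mm long (hinge to free edge) x 58 mm wide x 2.5 mm thick, hinged across the tray at x = 50 mm, its free edge towards the tray's +x. A light friction hinge (about 0.004 N m) lets it stay at any angle, with no spring.
- spool: Bystander: thread spool, 33 mm diameter, 38 mm tall, standing beside the tray; origin at the centre of its underside.
- yellow_bottle: Bystander: small yellow bottle, 30 mm diameter, 74 mm tall, standing beside the tray; origin at the centre of its underside.
- glass_pot: Bystander: empty clear pot, 67 mm diameter, 44 mm tall, standing near the tray; origin at the centre of its underside.
- dropper: Bystander: dropper bottle, 51 mm diameter, 123 mm tall, to the left of the work; origin at the centre of its underside.
- meter: Bystander: flat white hand meter, 31 x 78 x 12 mm, lying to the right of the work; origin at the centre of its underside.
Things that resemble listed ones, but are neither listed nor needed, are in the scene too. What is meant by the tray is not red, and is the larger of those in its own colour.

How it is judged:
By the outcome, as a careful person would: the job done as asked, in the order asked, and still so for the second after the job is handed in, with the robot touching nothing.
It also fails if it takes over 32 s, if anything falls off the work surface, if the arm or the gripper's body presses on something with over 40 N, if the wrist force passes 120 N, or if a joint passes its speed limit or range.

### The arm

A 6-joint arm with a two-finger parallel gripper is mounted at the origin on a cart in front of the work surface, level with it; the furniture and walls round the work are solid. World frame = base frame: x ahead of the robot, y to its left, z up, the work surface at z = 0. Lengths are in m, angles in rad, forces in N, time in s.
With the tool pointing down it reaches from about 0.325 to 0.9 m from the base axis. Payload 6.1 kg.
Tool frame: the origin (TCP) lies on the centre line of the jaws, within the pads' length; the fingertips stand 25 mm ahead of it and the grasp point (between the pads) lies 6 mm ahead of it; z points along the fingers, y is the direction in which the jaws open and shut (so a half turn about z gives the same grasp; the last joint's range is limited). The gripper opens to 85 mm and grips with 20 to 120 N. Pads are 22 mm wide; open, the fingers measure 114 mm over their backs; the gripper's body (76 mm by 85 mm) begins 54 mm behind the grasp point. The pads swing forward as they close: fully open they stand 13 mm farther back than shut.
Start: joints at [-0.126, 0.22, 1.526, -0, 1.395, -0.126], TCP at [0.625, -0, 0.256] pointing down, gripper open.
Joint ranges: [-2.98, 2.98], [-0.91, 2.08], [0.09, 2.57], [-1.24, 4.39], [0.2, 2.65], [-2.68, 2.68]. Speed limits (rad/s): [2.57, 2.57, 3.01, 3.14, 3.14, 3.14].

### API

Orientations are given as a rotation vector (axis times angle).
In Python, from cell import telemetry, capture, camera_params, bot, models gives the robot as it stands.
- The arm moves only by the tool carry_out, never from a script. Its argument "commands" is a list of rows, each a list of 2 entries, a list of its own where there are three numbers: the shift along the tool's x, y, z in units of 30 mm (1.0 is 30 mm), then the turn about the tool's z in units of 8 degrees (1.0 is 8 degrees). In form: [[[x, y, z], turn], ...]. A call has 1 to 12 rows; each row shifts and turns the pose as measured when the row begins, along the tool's axes as they then stand; what a row does not reach is not made up. A row lasts 1/10 s, in which the tool goes at most 50 mm and 8.59 degrees, less where a joint would pass 70% of its speed; a pose out of reach is approached as far as the arm can. A call is refused whole if a number of a shift passes 1 or a number of a turn 1, either way. A call with a gripper value outside its range is refused whole. "gripper" is the finger opening in mm, from 0 to 85.4, set as the call begins (left out, the last holds). The fingers move at their own pace and stop on an object; "squeeze" is the grip in N (left out, the last holds). Time passes only in rows, so rows that do not move let the fingers close. It gives the time, the measured TCP pose, the force and the opening at its end, in the units of the state.
- telemetry.read_state(): the state, without advancing time (a new reading comes with each control period).
- capture(name): name is "scene" or "side" or "wrist"; returns the picture (420x560x3 uint8, red, green, blue); there is no depth.
- camera_params(name): a dict with "fx", "fy", "cx", "cy" (pixels), "extrinsics" (4x4, takes a point from world to camera coordinates). Camera axes: x right, y down, z forward; pixel columns grow to the right and rows downward; lengths in m; the calibration is good to about 2 mm. A picture is of the moment at which its call begins: read the wrist's pose just before it. camera_params takes no time and is no camera call; for the wrist camera it gives the pose at the moment of the call.
- bot.job_done(): hands the job in, once; it reports no verdict.
Trained networks look in the newest picture that a camera, given by its name, has taken for a name from the list of things; names that differ only in an ending like _2 or _b are one class to them, and where a whole thing is asked for, a point or a joint stands for the part that bears it (a point fixed in the world has none). Each returns a list of dicts, best first, with "p" (0 to 1); they miss things now and then, are a little off and sometimes report something else, mostly with a low value. They report only what shows in the picture. A call takes as long as a camera call. They do not tell look-alikes from the thing itself.
- models.search_frame(query, camera): "rect" ([left, top, right, bottom] in pixels, round what is visible of it).
- models.spot_point(query, camera): "centre" ([column, row] in pixels: a listed point, or the origin of a listed thing).
The state is a dict: "clock": time; "joint_positions": joint angles; "joint_velocities": joint speeds; "tau": joint torques, N m; "tool_pos": TCP position; "tool_rot": TCP orientation; "ft_force": force on the tool from outside, world axes, zero at the start; "torque": the same for the moment, N m; "gripper_width": finger opening in m.
Only numpy, scipy, OpenCV 4.12 (cv2) and the standard library are available. Lean on these libraries where they do the work, as an engineer would, in place of code of your own. Each camera call takes 0.05 s, during which the arm holds its last target.

## Working session

There is one attempt and no reset: what is moved stays moved. The work goes in short steps, Python scripts to look and compute and a tool call to move; the robot and the scene stay as the last step left them, time stands still between calls to the robot, and variables do not carry over. Pictures are saved under pics/ and viewed, and the job is handed in when it is done.

Besides the shell and the picture viewer there is one more tool, called after "Request:" by a JSON object that holds its "name" and its "arguments", one argument or row to a line. carry_out: Moves the arm, as the interface text tells. Its arguments: {"type":"object","properties":{"commands":{"type":"array","items":{"type":"array"}},"gripper":{"type":"number"},"squeeze":{"type":"number"}},"required":["commands"]}

```bash
mkdir -p pics; ls; cat > h.py <<'E'
import numpy as np,cv2
from cell import telemetry, capture, camera_params, bot, models
def save(n,im): cv2.imwrite(f'pics/{n}.png',im[:,:,::-1])
def ray(c,uv):
    P=camera_params(c);E=np.array(P['extrinsics']);R=E[:3,:3];o=-R.T@E[:3,3]
    d=R.T@np.array([(uv[0]-P['cx'])/P['fx'],(uv[1]-P['cy'])/P['fy'],1]);return o,d
def at(c,uv,z):
    o,d=ray(c,uv);return o+d*(z-o[2])/d[2]
def proj(c,p):
    P=camera_params(c);E=np.array(P['extrinsics']);q=E[:3,:3]@np.array(p)+E[:3,3]
    return np.array([P['fx']*q[0]/q[2]+P['cx'],P['fy']*q[1]/q[2]+P['cy']])
E
python3 - <<'E'
from h import *
for c in ['scene','side','wrist']:
    save(c+'0',capture(c))
for c in ['scene','wrist','side']:
    for q in ['tray','row_start','row_end']:
        for r in models.spot_point(q,c)[:3]: 
            print(c,q,r,at(c,r['centre'],0 if q=='tray' else .0385).round(4))
s=telemetry.read_state();print(s)
E
```

```text
pics
scene tray {'centre': [296.6, 218.8], 'p': 0.88} [0.5925 0.0175 0.    ]
scene tray {'centre': [316.6, 260.9], 'p': 0.82} [ 0.5441 -0.2223  0.    ]
scene tray {'centre': [217.9, 204.7], 'p': 0.69} [0.374  0.2097 0.    ]
scene row_start {'centre': [281.9, 220.5], 'p': 0.78} [ 0.5152 -0.0357  0.0385]
scene row_start {'centre': [212.0, 210.9], 'p': 0.68} [0.327  0.104  0.0385]
scene row_start {'centre': [298.2, 262.9], 'p': 0.56} [ 0.467  -0.2595  0.0385]
scene row_end {'centre': [218.0, 181.5], 'p': 0.95} [0.4064 0.3175 0.0385]
scene row_end {'centre': [331.7, 241.4], 'p': 0.81} [ 0.6027 -0.1994  0.0385]
scene row_end {'centre': [306.3, 196.7], 'p': 0.76} [0.6603 0.086  0.0385]
wrist tray {'centre': [210.0, 337.7], 'p': 0.94} [ 0.5424 -0.2097  0.    ]
wrist tray {'centre': [246.7, 140.3], 'p': 0.75} [0.5931 0.0265 0.    ]
wrist row_start {'centre': [149.6, 380.2], 'p': 0.72} [ 0.4796 -0.2368  0.0385]
wrist row_start {'centre': [168.6, 212.0], 'p': 0.62} [ 0.5198 -0.0362  0.0385]
wrist row_end {'centre': [325.6, 73.1], 'p': 0.94} [0.6653 0.0891 0.0385]
wrist row_end {'centre': [257.
[... 731 characters left out ...]
: 0.6, 'joint_positions': array([-1.26099706e-01,  2.20375675e-01,  1.52650207e+00,  2.35830469e-05,
        1.39468247e+00, -1.26076756e-01]), 'joint_velocities': array([ 1.18995810e-03,  7.71999085e-04, -9.18006033e-04,  3.26792982e-05,
       -4.74298961e-04,  8.88195067e-04]), 'tau': array([-6.96868865e-04, -4.96527815e+01, -3.89513040e+01, -2.31291197e-04,
        1.20546709e-03, -2.67965993e-05]), 'tool_pos': array([6.24999431e-01, 3.65824679e-06, 2.56313625e-01]), 'tool_rot': array([2.22146348e+00, 2.22140332e+00, 6.00375983e-05]), 'ft_force': array([ 0.09119456,  1.06557734, -0.2213539 ]), 'torque': array([ 0.00587244, -0.0224994 , -0.01091482]), 'gripper_width': 0.08548427036152698}
```

View pics/scene0.png

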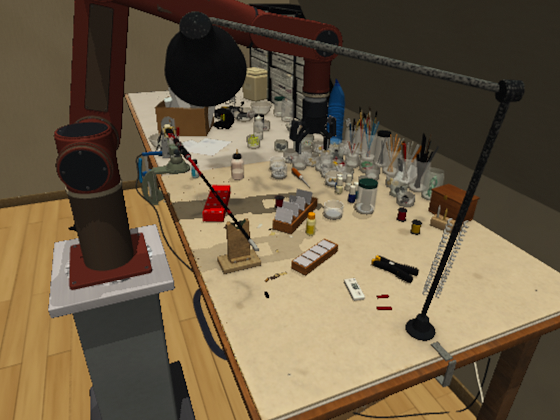

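View pics/wrist0.png

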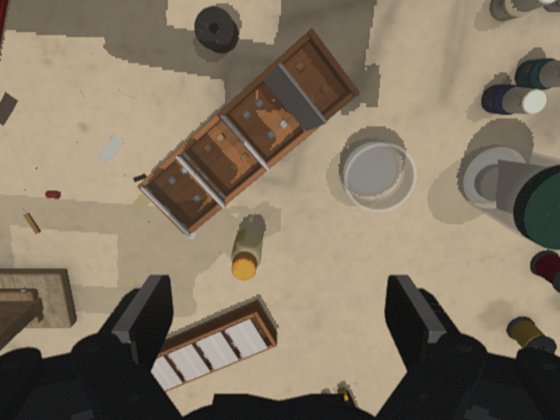

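View pics/side0.png

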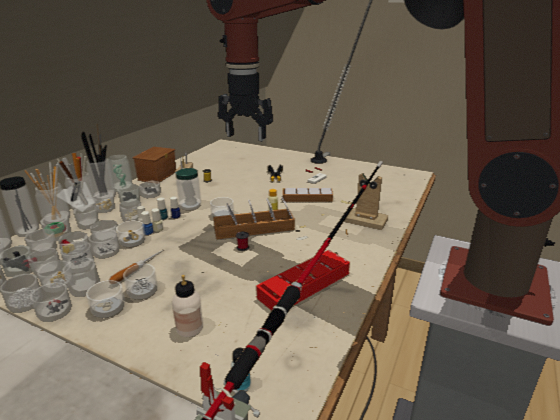

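```bash
python3 - <<'E'
from h import *
im=cv2.imread('pics/wrist0.png');save('w_zoom',cv2.resize(im[10:260,120:400],None,fx=2.4,fy=2.4,interpolation=cv2.INTER_CUBIC)[:,:,::-1])
im=cv2.imread('pics/side0.png');save('s_zoom',cv2.resize(im[180:250,190:330],None,fx=5,fy=5,interpolation=cv2.INTER_CUBIC)[:,:,::-1])
im=cv2.imread('pics/scene0.png');save('c_zoom',cv2.resize(im[170:270,240:380],None,fx=5,fy=5,interpolation=cv2.INTER_CUBIC)[:,:,::-1])
P=camera_params('wrist');E=np.array(P['extrinsics']);print(-E[:3,:3].T@E[:3,3])
for uv in [(140,186),(310,30),(358,93),(192,237)]: print(at('wrist',uv,.036))
E
```

```text
[0.62509839 0.08096966 0.37357762]
[ 0.49454865 -0.01109028  0.036     ]
[0.6514805 0.1228648 0.036    ]
[0.69465554 0.0727169  0.036     ]
[ 0.53974199 -0.06326683  0.036     ]
```

View pics/w_zoom.png

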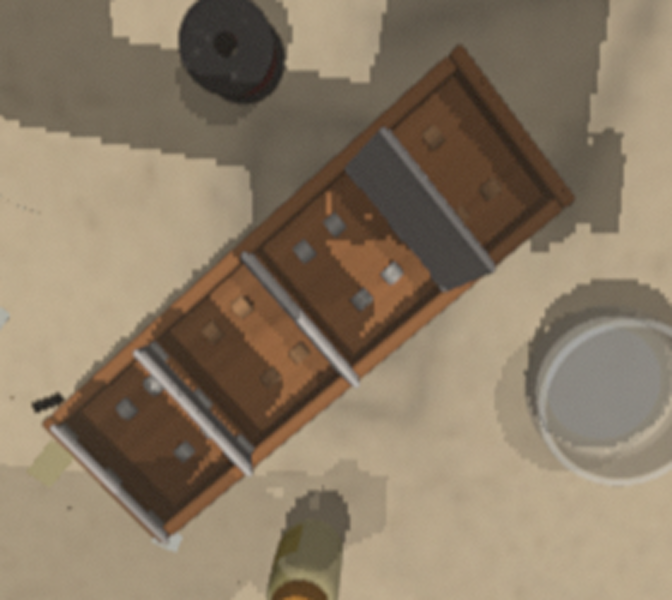

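View pics/s_zoom.png

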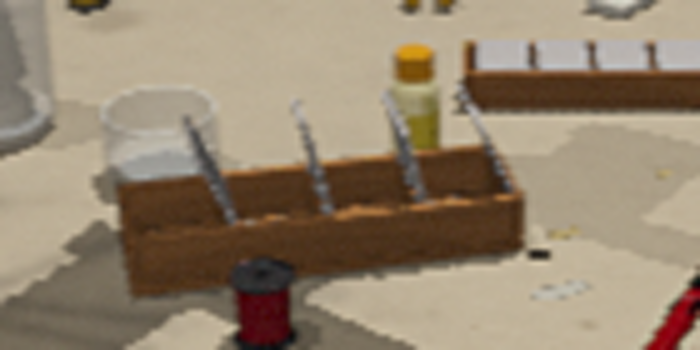

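View pics/c_zoom.png

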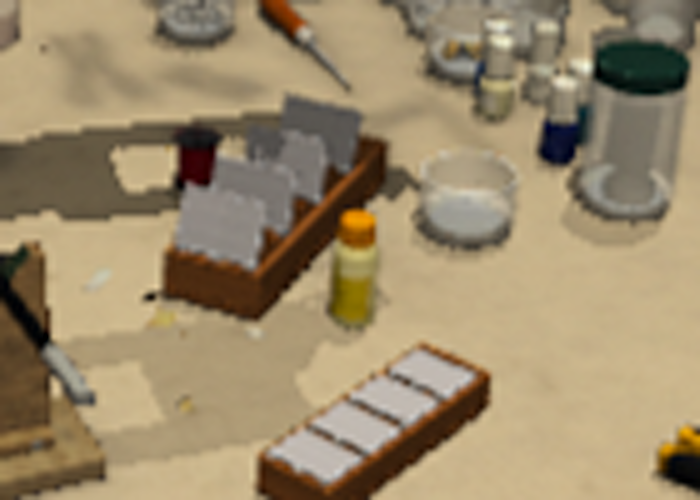

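```bash
cat > pose.py <<'E'
from h import *
from scipy.optimize import least_squares
def fit(c,obs,x0):
    def f(x):
        R=np.array([[np.cos(x[2]),-np.sin(x[2])],[np.sin(x[2]),np.cos(x[2])]])
        return np.concatenate([proj(c,[*(x[:2]+R@np.array(q[:2])),q[2]])-uv for q,uv in obs])
    r=least_squares(f,x0);return r.x,r.fun
E
python3 - <<'E'
from pose import *
Z=lambda u,v:np.array([120+u/2.4,10+v/2.4])-0.3
obs=[((-.106,.034,.036),Z(45,423)),((.106,.034,.036),Z(460,47)),((.106,-.034,.036),Z(573,200)),((-.106,-.034,.036),Z(163,538))]
x,f=fit('wrist',obs,[.593,.026,.7]);print(x,np.degrees(x[2]),f.round(1))
S=lambda u,v:np.array([190+u/5,180+v/5])-.4
obs2=[((-.106,.034,.036),S(521,195)),((.106,.034,.036),S(128,238)),((.106,-.034,.036),S(120,182)),((.106,.034,.0),S(135,292)),((-.106,.034,.0),S(522,247))]
x2,f2=fit('side',obs2,[.593,.026,.7]);print(x2,np.degrees(x2[2]),f2.round(1))
C=lambda u,v:np.array([240+u/5,170+v/5])-.4
obs3=[((-.106,-.034,.036),C(250,282)),((.106,-.034,.036),C(385,145)),((-.106,.034,.036),C(167,252)),((-.106,-.034,0),C(252,316)),((.106,-.034,0),C(385,178))]
x3,f3=fit('scene',obs3,[.593,.026,.7]);print(x3,np.degrees(x3[2]),f3.round(1))
# bystanders
for q in ['yellow_bottle','spool','glass_pot']:
  for c in ['wrist','side','scene']:
    for r in models.spot_point(q,c)[:1]:
        p=at(c,r['centre'],0);d=p[:2]-x[:2];u=np.array([np.cos(x[2]),np.sin(x[2])]);print(q,c,r['p'],p.round(3),'tray',(d@u).round(3),(u[0]*d[1]-u[1]*d[0]).round(3))
u=np.array([np.cos(x[2]),np.sin(x[2])]);print(x[:2]-.14*u, x[:2]+.1*u)
E
```

```text
[0.59386853 0.03073373 0.69823317] 40.00581365364963 [-2.4  0.3  0.8 -2.   2.2 -0.2 -0.9  3.3]
[0.59542643 0.02635548 0.69858993] 40.02625441113126 [ 0.9 -0.9 -0.2 -0.3 -0.8 -1.  -0.5  1.   0.6  0.5]
[0.59177385 0.02917493 0.6987017 ] 40.03265878205526 [ 1.1 -1.4  0.3 -1.1 -1.6 -0.7  0.4  1.6 -0.2  1.3]
yellow_bottle wrist 0.84 [ 0.595 -0.082  0.   ] tray -0.071 -0.087
yellow_bottle side 0.66 [ 0.714 -0.01  -0.   ] tray 0.066 -0.108
yellow_bottle scene 0.44 [ 0.59  -0.092  0.   ] tray -0.082 -0.091
spool wrist 0.76 [0.573 0.124 0.   ] tray 0.044 0.084
spool side 0.6 [0.577 0.116 0.   ] tray 0.042 0.076
spool scene 0.45 [0.585 0.118 0.   ] tray 0.049 0.073
glass_pot wrist 0.77 [ 0.718 -0.002  0.   ] tray 0.074 -0.105
glass_pot side 0.59 [ 0.71  -0.001  0.   ] tray 0.069 -0.099
glass_pot scene 0.81 [ 0.702 -0.021  0.   ] tray 0.049 -0.11
[ 0.48663144 -0.05926742] [0.67046645 0.09502026]
```

```bash
python3 - <<'E'
from h import *
def tri(a,b):
    o1,d1=ray(*a);o2,d2=ray(*b);A=np.stack([d1,-d2],1);t=np.linalg.lstsq(A,o2-o1,rcond=None)[0]
    p,q=o1+d1*t[0],o2+d2*t[1];return (p+q)/2,np.linalg.norm(p-q)
# line by planes: scene pts & side pts
def plane(c,a,b):
    o,d=ray(c,a);_,e=ray(c,b);n=np.cross(d,e);n/=np.linalg.norm(n);return o,n
o1,n1=plane('scene',(190,152),(250,238));o2,n2=plane('side',(290,298),(360,192))
dd=np.cross(n1,n2);dd/=np.linalg.norm(dd)
p=np.linalg.lstsq(np.stack([n1,n2,dd]),np.array([n1@o1,n2@o2,0]),rcond=None)[0]
for y in [-.2,-.15,-.1,-.05,0,.1,.2,.3]: print((p+dd*(y-p[1])/dd[1]).round(3))
print(tri(('scene',(237,222)),('side',(370,176))))
print('base',at('scene',(245,270),0),at('scene',(261,262),0),at('wrist',(75,270),.02),at('wrist',(75,325),.02))
im=cv2.imread('pics/scene0.png');save('c2',cv2.resize(im[110:310,140:340],None,fx=3,fy=3)[:,:,::-1])
E
```

```text
[ 0.309 -0.2    0.191]
[ 0.292 -0.15   0.221]
[ 0.275 -0.1    0.251]
[ 0.259 -0.05   0.281]
[0.242 0.    0.311]
[0.208 0.1   0.371]
[0.175 0.2   0.431]
[0.141 0.3   0.491]
(array([ 0.33404077, -0.15101723,  0.13480299]), np.float64(0.0013049763198248992))
base [ 0.34043425 -0.18776017  0.        ] [ 0.39454797 -0.16896677  0.        ] [ 0.40818507 -0.10805343  0.02      ] [ 0.39628281 -0.1771014   0.02      ]
```

View pics/c2.png

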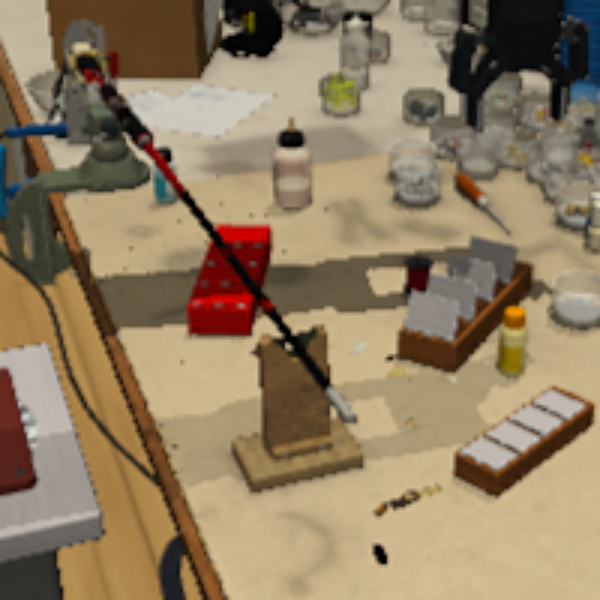

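Request:
{"name": "carry_out", "arguments": {
  "commands": [
    [[-0.41, -0.92, 0], 0],
    [[-0.41, -0.92, 0], 0],
    [[-0.41, -0.92, 0], 0],
    [[-0.41, -0.92, 0], 0],
    [[-0.41, -0.92, 0], 0],
    [[0, 0, 0], 1],
    [[0, 0, 0], 1],
    [[0, 0, 0], 1],
    [[0, 0, 0], 1],
    [[0, 0, 0], 1],
    [[0, 0, 0], 1],
    [[0, 0, 0], 0.25]
  ],
  "gripper": 0,
  "squeeze": 20
}}

```text
clock: 2.25
tool_pos: [0.4813, -0.0638, 0.2563]
tool_rot: [2.969, 1.021, 0.003]
ft_force: [0.7, 0.4, 0.5]
gripper_width: -0.0001
```

```bash
cat > st.py <<'E'
from h import *
from scipy.spatial.transform import Rotation as Ro
C=np.array([.5945,.028]);Y=np.radians(40.0);u=np.array([np.cos(Y),np.sin(Y)]);n=np.array([-u[1],u[0]])
def st():
    s=telemetry.read_state();R=Ro.from_rotvec(s['tool_rot']).as_matrix();p=s['tool_pos'];d=p[:2]-C
    print('t',s['clock'],'p',p.round(4),'tray x,y',(d@u).round(4),(d@n).round(4),'tip z',round(p[2]-.025,4),'xhead',np.degrees(np.arctan2(R[1,0],R[0,0])).round(2),'zax',R[:,2].round(4),'F',s['ft_force'].round(2),'w',s['gripper_width'].round(4))
    return s,R
if __name__=='__main__': st()
E
python3 - <<'E'
from st import *
s,R=st();save('wrist1',capture('wrist'));save('side1',capture('side'))
E
```

```text
Traceback (most recent call last):
  File "st.py", line 6, in st
    print('t',s['clock'],'p',p.round(4),'tray x,y',(d@u).round(4),(d@n).round(4),'tip z',round(p[2]-.025,4),'xhead',np.degrees(np.arctan2(R[1,0],R[0,0])).round(2),'zax',R[:,2].round(4),'F',s['ft_force'].round(2),'w',s['gripper_width'].round(4))
                                                                                                                                                                                                                        ^^^^^^^^^^^^^^^^^^^^^^^^
AttributeError: 'float' object has no attribute 'round'
```

```bash
sed -i "s/s\['gripper_width'\].round(4)/round(float(s['gripper_width']),4)/" st.py
python3 - <<'E'
from st import *
s,R=st();save('wrist1',capture('wrist'));save('side1',capture('side'))
E
```

```text
t 2.25 p [ 0.4813 -0.0638  0.2563] tray x,y -0.1457 0.0024 tip z 0.2313 xhead 37.96 zax [ 0.0023 -0.0012 -1.    ] F [0.67 0.44 0.49] w -0.0001
```

View pics/wrist1.png

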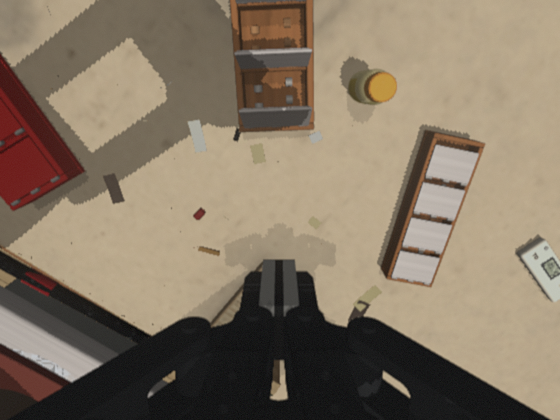

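View pics/side1.png

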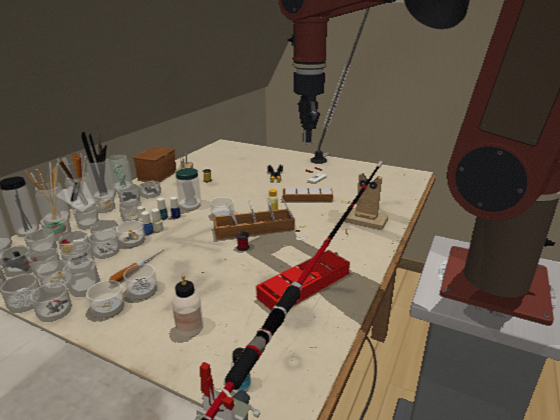

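```bash
python3 - <<'E'
from st import *
for z in (.036,0):
  for uv in [(241,131),(315,129)]: 
    p=at('wrist',uv,z);d=p[:2]-C;print(p.round(4),(d@u).round(4),(d@n).round(4))
o,_=ray('wrist',(280,210));print('cam',o)
im=cv2.imread('pics/wrist1.png');save('w1z',cv2.resize(im[0:180,180:420],None,fx=3.3,fy=3.3,interpolation=cv2.INTER_CUBIC)[:,:,::-1])
E
```

```text
[ 0.4919 -0.0124  0.036 ] -0.1045 0.035
[ 0.5345 -0.0636  0.036 ] -0.1049 -0.0316
[ 0.4864 -0.0123  0.    ] -0.1087 0.0387
[ 0.5334 -0.069   0.    ] -0.1091 -0.035
cam [ 0.54425772 -0.01331376  0.37368307]
```

View pics/w1z.png

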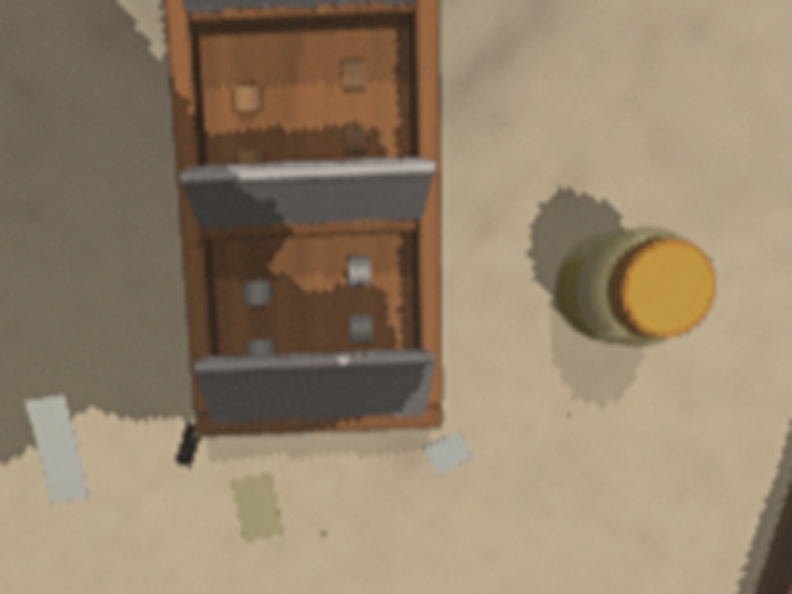

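Request:
{"name": "carry_out", "arguments": {
  "commands": [
    [[0, 0, 0.9], -0.25],
    [[0, 0, 0.9], 0],
    [[0, 0, 0.9], 0],
    [[0, 0, 0.9], 0],
    [[0, 0, 0.9], 0],
    [[0, 0, 0.9], 0],
    [[0, 0, 0.6], 0],
    [[0, 0, 0], 0],
    [[0, 0, 0], 0]
  ]
}}

```text
clock: 3.25
tool_pos: [0.4847, -0.0648, 0.0734]
tool_rot: [2.936, 1.101, 0.012]
ft_force: [-0.5, -0.1, 0.7]
gripper_width: 0.0003
```

```bash
python3 - <<'E'
from st import *
s,R=st();save('side2',cv2.resize(capture('side')[90:260,150:430],None,fx=2.8,fy=2.8));st()
E
```

```text
t 3.25 p [ 0.4847 -0.0648  0.0734] tray x,y -0.1438 -0.0005 tip z 0.0484 xhead 41.11 zax [ 0.0093 -0.0033 -1.    ] F [-0.52 -0.13  0.73] w 0.0003
t 3.3 p [ 0.4847 -0.0648  0.0735] tray x,y -0.1438 -0.0005 tip z 0.0485 xhead 41.11 zax [ 0.0094 -0.0033 -0.9999] F [ 0.44 -0.88 -0.2 ] w -0.0003
```

View pics/side2.png

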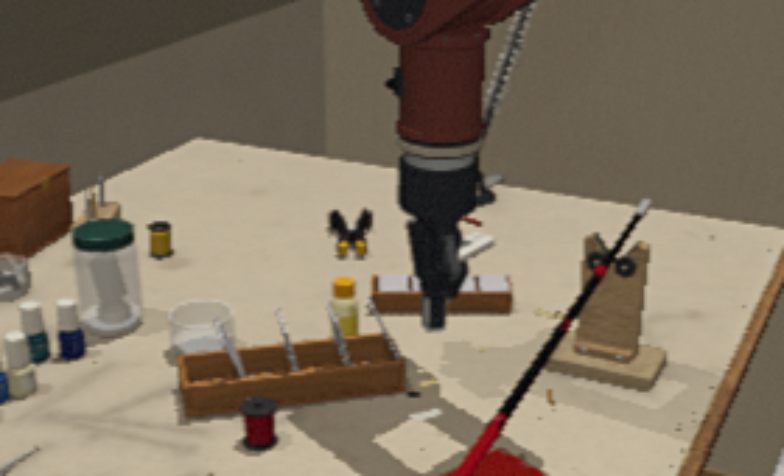

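Request:
{"name": "carry_out", "arguments": {
  "commands": [
    [[0, 0, 0.15], 0.1],
    [[0, 0, 0.1], 0],
    [[0, 0, 0], 0],
    [[0, 0, 0], 0]
  ]
}}

```text
clock: 3.7
tool_pos: [0.4875, -0.0656, 0.0693]
tool_rot: [2.939, 1.078, 0.021]
ft_force: [-0.9, 0.4, -0.4]
gripper_width: -0.0003
```

```bash
python3 st.py
```

```text
t 3.7 p [ 0.4875 -0.0656  0.0693] tray x,y -0.1421 -0.003 tip z 0.0443 xhead 40.29 zax [ 0.016  -0.0053 -0.9999] F [-0.85  0.4  -0.41] w -0.0003
```

Request:
{"name": "carry_out", "arguments": {
  "commands": [
    [[0, 0, 0.16], 0],
    [[0, 0, 0], 0],
    [[0, 0, 0], 0]
  ]
}}

```text
clock: 4.0
tool_pos: [0.4881, -0.0658, 0.0647]
tool_rot: [2.939, 1.078, 0.022]
ft_force: [0.4, 0.5, 0.2]
gripper_width: 0.0001
```

```bash
python3 st.py
```

```text
t 4.0 p [ 0.4881 -0.0658  0.0647] tray x,y -0.1418 -0.0035 tip z 0.0397 xhead 40.3 zax [ 0.0173 -0.0057 -0.9998] F [0.36 0.54 0.18] w 0.0001
```

Request:
{"name": "carry_out", "arguments": {
  "commands": [
    [[0.25, -0.05, 0.003], 0],
    [[0.25, -0.05, 0.003], 0],
    [[0.25, -0.05, 0.003], 0],
    [[0.25, 0, 0.003], 0],
    [[0.25, 0, 0.003], 0]
  ]
}}

```text
clock: 4.5
tool_pos: [0.5154, -0.036, 0.0645]
tool_rot: [2.939, 1.077, 0.022]
ft_force: [-0.1, 0.3, 0.8]
gripper_width: 0.0002
```

```bash
python3 - <<'E'
from st import *
s,R=st();save('side3',cv2.resize(capture('side')[140:260,170:350],None,fx=4,fy=4));st()
E
```

```text
t 4.5 p [ 0.5154 -0.036   0.0645] tray x,y -0.1017 0.0018 tip z 0.0395 xhead 40.26 zax [ 0.0168 -0.0057 -0.9998] F [-0.13  0.32  0.84] w 0.0002
t 4.55 p [ 0.5164 -0.0354  0.0647] tray x,y -0.1006 0.0016 tip z 0.0397 xhead 40.27 zax [ 0.0182 -0.0053 -0.9998] F [-0.14 -0.42  0.74] w 0.0001
```

View pics/side3.png

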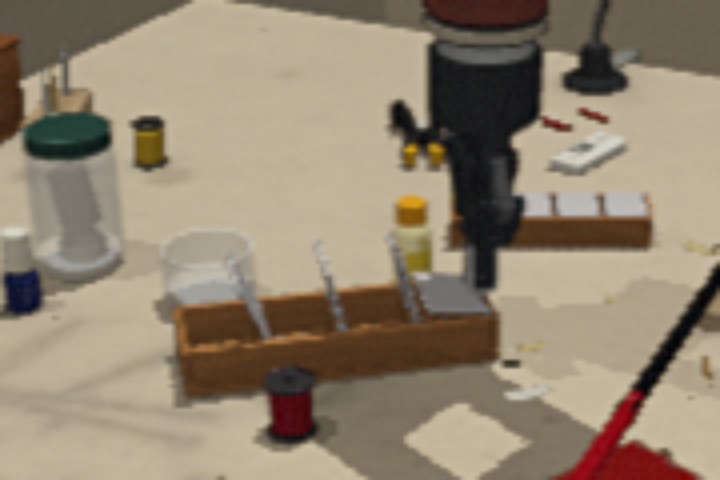

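Request:
{"name": "carry_out", "arguments": {
  "commands": [
    [[0.25, 0, 0.003], 0],
    [[0.25, 0, 0.003], 0],
    [[0.25, 0, 0.003], 0],
    [[0.25, 0, 0.003], 0],
    [[0.25, 0, 0.003], 0],
    [[0.25, 0, 0.003], 0]
  ]
}}

```text
clock: 5.15
tool_pos: [0.5535, -0.0038, 0.0645]
tool_rot: [2.939, 1.078, 0.023]
ft_force: [-0.5, 0.4, -0.0]
gripper_width: -0.0001
```

```bash
python3 - <<'E'
from st import *
s,R=st();save('side4',cv2.resize(capture('side')[140:260,170:350],None,fx=4,fy=4));st()
E
```

```text
t 5.15 p [ 0.5535 -0.0038  0.0645] tray x,y -0.0518 0.0019 tip z 0.0395 xhead 40.27 zax [ 0.0177 -0.0054 -0.9998] F [-0.48  0.36 -0.04] w -0.0001
t 5.2 p [ 0.5546 -0.0032  0.0648] tray x,y -0.0507 0.0017 tip z 0.0398 xhead 40.28 zax [ 0.0192 -0.0049 -0.9998] F [-0.28  0.79  1.65] w 0.0001
```

View pics/side4.png

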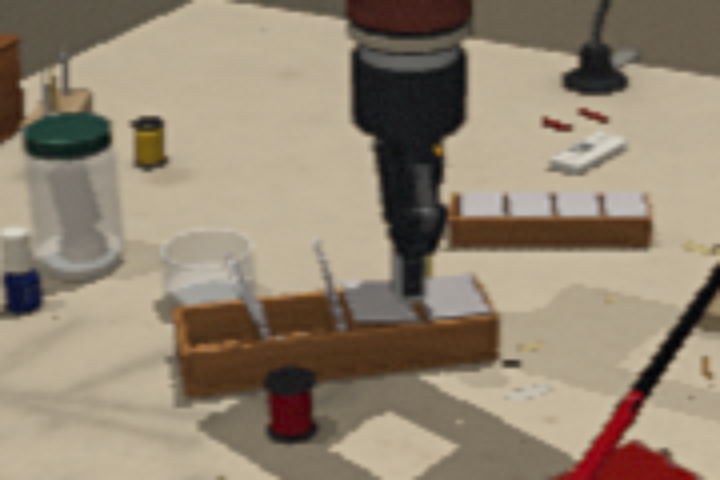

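Request:
{"name": "carry_out", "arguments": {
  "commands": [
    [[0.25, 0, 0.005], 0],
    [[0.25, 0, 0.005], 0],
    [[0.25, 0, 0.004], 0],
    [[0.25, 0, 0.004], 0],
    [[0.25, 0, 0.004], 0],
    [[0.25, 0, 0.004], 0],
    [[0.25, 0, 0.004], 0],
    [[0.25, 0, 0.004], 0],
    [[0.25, 0, 0.004], 0],
    [[0.25, 0, 0.004], 0]
  ]
}}

```text
clock: 6.2
tool_pos: [0.6165, 0.0494, 0.064]
tool_rot: [2.939, 1.077, 0.025]
ft_force: [0.0, -0.7, -0.5]
gripper_width: -0.0005
```

```bash
python3 st.py
```

```text
t 6.2 p [0.6165 0.0494 0.064 ] tray x,y 0.0306 0.0023 tip z 0.039 xhead 40.26 zax [ 0.0188 -0.0048 -0.9998] F [ 0.   -0.65 -0.54] w -0.0005
```

Request:
{"name": "carry_out", "arguments": {
  "commands": [
    [[0.25, 0, 0.001], 0],
    [[0.25, 0, 0.002], 0],
    [[0.25, 0, 0.003], 0],
    [[0.25, 0, 0.003], 0],
    [[0.25, 0, 0.003], 0],
    [[0.25, 0, 0.003], 0],
    [[0.25, 0, 0.003], 0],
    [[0.25, 0, 0.003], 0],
    [[0.25, 0, 0.003], 0],
    [[0.25, 0, 0.003], 0]
  ]
}}

```text
clock: 7.2
tool_pos: [0.6789, 0.1024, 0.0638]
tool_rot: [2.94, 1.077, 0.025]
ft_force: [1.0, 0.1, 0.0]
gripper_width: -0.0003
```

```bash
python3 - <<'E'
from st import *
s,R=st();save('side5',cv2.resize(capture('side')[140:260,170:350],None,fx=4,fy=4));st()
E
```

```text
t 7.2 p [0.6789 0.1024 0.0638] tray x,y 0.1125 0.0028 tip z 0.0388 xhead 40.26 zax [ 0.0187 -0.0047 -0.9998] F [0.95 0.14 0.02] w -0.0003
t 7.25 p [0.6797 0.1032 0.064 ] tray x,y 0.1136 0.0029 tip z 0.039 xhead 40.27 zax [ 0.0199 -0.0042 -0.9998] F [-0.82  0.27  1.08] w 0.0
```

View pics/side5.png

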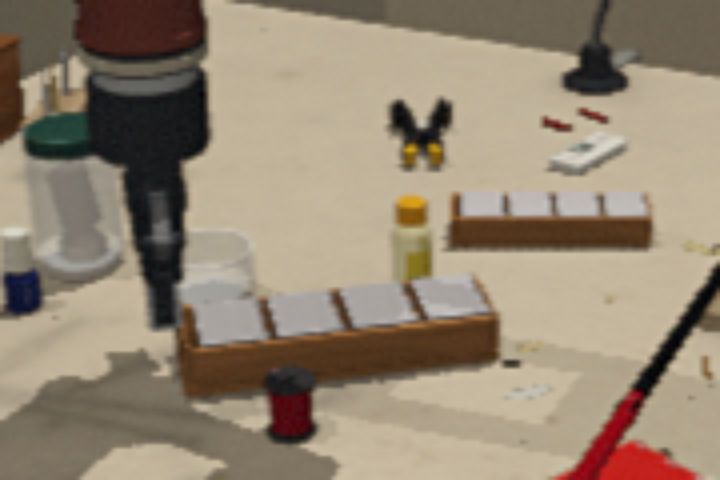

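Request:
{"name": "carry_out", "arguments": {
  "commands": [
    [[0.1, 0, -0.5], 0],
    [[0, 0, -0.9], 0],
    [[0, 0, -0.9], 0],
    [[0, 0, -0.9], 0],
    [[0, 0, -0.9], 0],
    [[0, 0, -0.9], 0],
    [[0, 0, -0.9], 0],
    [[-0.9, 0, 0], 0],
    [[-0.9, 0, 0], 0],
    [[-0.9, 0, 0], 0],
    [[-0.9, 0, 0], 0],
    [[0, 0, 0], 0]
  ]
}}

```text
clock: 8.45
tool_pos: [0.5949, 0.0349, 0.2617]
tool_rot: [2.934, 1.078, 0.043]
ft_force: [-0.0, 0.2, -0.5]
gripper_width: -0.0
```

```bash
python3 - <<'E'
from st import *
st();save('w6',capture('wrist'));save('s6',cv2.resize(capture('side')[140:260,170:350],None,fx=4,fy=4));st()
c=capture('scene');save('c6',cv2.resize(c[170:270,240:380],None,fx=5,fy=5,interpolation=cv2.INTER_CUBIC))
E
```

```text
t 8.45 p [0.5949 0.0349 0.2617] tray x,y 0.0048 0.0051 tip z 0.2367 xhead 40.35 zax [ 0.0309 -0.0052 -0.9995] F [-0.01  0.22 -0.53] w -0.0
t 8.55 p [0.5968 0.0364 0.2619] tray x,y 0.0071 0.0049 tip z 0.2369 xhead 40.4 zax [ 0.033  -0.0043 -0.9994] F [ 0.88 -0.29  0.78] w -0.0001
```

View pics/w6.png

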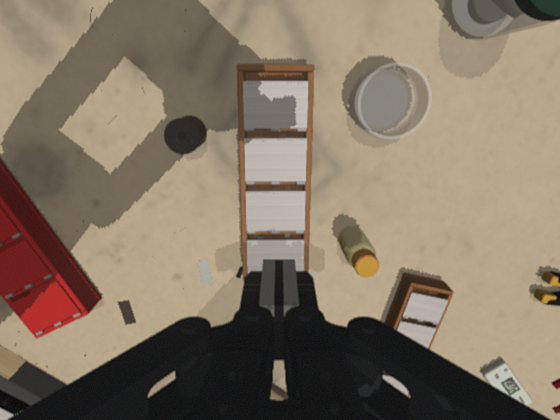

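View pics/s6.png

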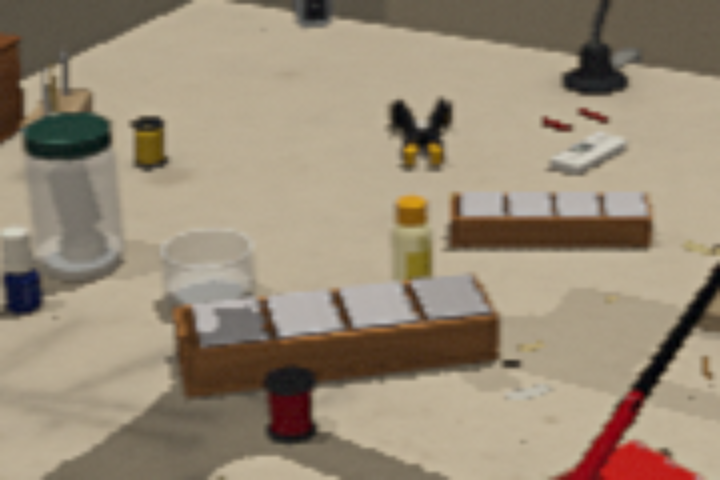

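View pics/c6.png

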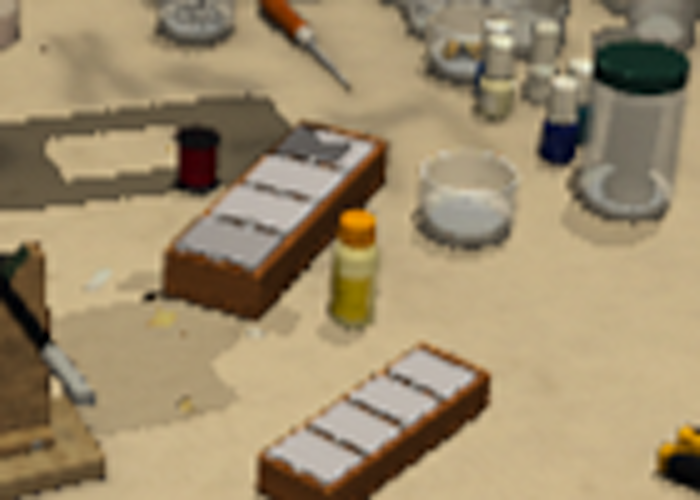

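The side, scene and wrist pictures show all four flaps flat. The tray corners (scene crop (165,252), (250,282), (385,145)) and the bystanders sit where they did before, and the gripper is about 0.2 m above the tray.

```bash
python3 -c "
from cell import bot;print(bot.job_done())"
```

```text
the job is handed in; nothing more can be done
None
```

All four flaps are folded down and the job is handed in, about 8.6 s in on the robot's clock. I closed the gripper, lowered it off the flap 1 end of the brown tray, and made one pass along its +x. The fingertips ran about 39–40 mm above the bench, then I lifted clear.

- **Flaps:** the side, scene and wrist pictures taken after the pass show all four lying flat. I judged this by eye and did not measure the angles.
- **Tray and bystanders:** comparing the pictures by eye before and after, the tray, spool, bottle and pot are where they were. The meter showed no movement in the views I compared. I did not check the dropper in the last pictures.
- **Forces:** the readings I took between moves stayed under about 2 N. I did not log force during the strokes themselves.
- **Fingers clear:** the gripper ended with its fingertips about 0.2 m above the tray, touching nothing.

**Small disagreements:**
- The tool had tilted by up to about 2° by the end, roughly 1° during the pass, and I did not correct it.
- The tray position worked out from the three cameras differed by about 4 mm.

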